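# Check a grinder's paddle switch before its battery goes back on

## Robot

A 7-joint arm with a two-finger parallel gripper is mounted at the origin on a cart in front of the work surface, level with it; the furniture and walls round the work are solid. World frame = base frame: x ahead of the robot, y to its left, z up, the work surface at z = 0. Lengths are in m, angles in rad, forces in N, time in s.
With the tool pointing down it reaches from about 0.4 to 0.875 m from the base axis. Payload 4.4 kg.
Tool frame: the origin (TCP) lies midway between the tips of the shut fingers; the grasp point (between the pads) lies 19 mm behind it; x points along the fingers, y is the direction in which the jaws open and shut, and the axes are right-handed (so a half turn about x gives the same grasp; the last joint's range is limited). The gripper opens to 85 mm and grips with 20 to 120 N. Pads are 22 mm wide; open, the fingers measure 114 mm over their backs; the gripper's body (76 mm by 85 mm) begins 54 mm behind the grasp point. The pads swing forward as they close: fully open they stand 13 mm farther back than shut.
Start: joints at [1.123, 0.628, 0.038, 1.517, -0.027, 0.996, -0.02], TCP at [0.242, -0.603, 0.231] pointing down, gripper open.
Joint ranges: [-3.06, 3.06], [-0.37, 2.12], [-1.25, 1.32], [0.18, 2.47], [-1.1, 4.24], [0.23, 1.98], [-2.94, 2.94]. Speed limits (rad/s): [2.57, 2.57, 3.14, 3.14, 3.14, 3.14, 3.14].

## Interface

Orientations are given as a unit quaternion [x, y, z, w].
In Python, from bench import get_obs, camera, job gives the robot as it stands.
- The arm moves only by the tool arm_command, never from a script. Its argument "deltas" is a list of rows, each a list of 7 numbers: the turn, a rotation vector about the tool's x, y, z in rad, then the shift along the tool's x, y, z in cm, then the finger opening in cm, from 0 to 8.54. A call has 1 to 10 rows; each row shifts and turns the commanded pose from where the row before left it, along the tool's axes as they then stand; what a row does not reach is not made up. A row lasts 1/8 s, in which the tool goes at most 62.5 mm and 10.7 degrees, less where a joint would pass 70% of its speed; a pose out of reach is approached as far as the arm can. A call with a gripper value outside its range is refused whole. The fingers move at their own pace and stop on an object; "newtons" is the grip in N (left out, the last holds). Time passes only in rows, so rows that do not move let the fingers close. It gives the time, the measured TCP pose, the force and the opening at its end, in the units of the state.
- get_obs(): the state, without advancing time (a new reading comes with each control period).
- camera(name): name is "scene" or "top" or "wrist"; returns a dict with "image" (384x512x3 uint8, red, green, blue), "range_z" (384x512 float32, m along the optical axis (not along the pixel's ray), 0 where there is no reading), "vfov" (degrees; the focal length in pixels is half the picture's height over the tangent of half this angle, whatever the lens; pixels are square), "cx", "cy" (the principal point, pixels), "dist" ([k1, k2, p1, p2, k3] as OpenCV has them; the pictures are not rectified), "cam_to_world" (4x4, takes a point from camera to world coordinates). Camera axes: x right, y down, z forward; pixel columns grow to the right and rows downward; lengths in m; the calibration is good to about 2 mm. A picture is of the moment at which its call begins.
- job.hand_in(): hands the job in, once; it reports no verdict.
The state is a dict: "clock": time; "qpos": joint angles; "qvel": joint speeds; "joint_torque": joint torques, N m; "tcp_pos": TCP position; "tcp_rot": TCP orientation; "force": force on the tool from outside, world axes, zero at the start; "torque": the same for the moment, N m; "opening": finger opening in m.
Only numpy, scipy, OpenCV 4.12 (cv2) and the standard library are available. Lean on these libraries where they do the work, as an engineer would, in place of code of your own. Each camera call takes 0.05 s, during which the arm holds its last target.

## Task

The cordless grinder clamped in the cradle has its battery off for a switch check. Flip the small lock-off lever on its paddle all the way forward (towards the gear head), squeeze the paddle fully home against the handle for a good second, let it spring out again, then flip the lock-off lever all the way back so that the paddle is locked. Leave the things lying round the cradle where they are.

Things in the scene. Friction and masses are not known exactly. Their poses are not given: they have to be found in the camera images.
- grinder: Cordless angle grinder, 300 mm long, wheel and battery off, clamped. Origin on its long axis, in the handle, 115 mm up. y: level, forward along the tool to the gear head. z: out of the paddle side, up and away from the robot, 37 deg above level. x: down and away from the robot, 37 deg off plumb; fingers coming along x straddle handle and paddle. Handle y -108..35, x +-20, flat back z -17.
- cradle: Fixed bench cradle, steel base 130 x 250 x 10 mm, origin under its middle, z up; it holds the grinder, whose origin is at cradle (0, 36, 115) mm. Two aluminium uprights with clamp rings about the tool's axis, 18 mm wide: at grinder y -124 (radius 31 mm) and y 52 (radius 34 mm), with screw ears 50 mm out, level with the axis. Between the rings the handle is open all round.
- spindle_end (a point): End of the bare steel spindle on the gear head: grinder y 113, z 51 mm. Gear head aluminium, y 81 to 140, radius 27 mm; behind it the grey motor housing, y 32 to 84, radius 28 mm.
- shoe (a point): Rear face of the empty battery shoe, grinder y -173 mm; the shoe is 36 mm long and reaches 28 mm (x) and 30 mm (z) from the tool's axis.
- paddle_press (a point): Middle of the paddle's outer face where it is best squeezed, by its free rear end. The paddle is a black channel 33 mm wide, 4 mm thick, hinged at grinder y 35, z 21 mm, running back 140 mm. Released, this point is at grinder y -59, z 34 (51 mm from the handle's flat back); squeezed home, z 24 (41 mm).
- paddle (a joint): Angle of the paddle about its front hinge, rad: 0 released, 0.115 squeezed fully home. A spring pushes it out: 3.5 N at paddle_press when released, 8.5 N when home. Unless the lock-off lever is forward, the lever's foot meets the handle and stops the paddle at about 0.06.
- lockoff_tab (a point): Middle of the lock-off lever's tab: ridged steel, 24 mm wide (along grinder x), 5 mm thick, standing out of the middle of the paddle. This point is 22 mm from the lever's pivot, the tab's end 28 mm. With the paddle released the pivot is at grinder y -14, z 32 mm, and the paddle's outer face below it at z 29.
- lockoff (a joint): Angle of the lock-off lever, rad: 0 tab back (paddle locked), 1.3 tab fully forward, to the gear head; the paddle is free from about 1.1. Measured from grinder z, the tab leans 0.48 rad back at 0 and 0.82 rad forward at 1.3. Held by friction, about 3 N at the tab: it stays where it is left.
- battery_pack: Bystander: the black battery pack, 74 x 112 x 53 mm, lying loose on the bench. Origin in the middle of its underside.
- multimeter: Bystander: handheld meter, 144 x 73 x 43 mm, lying loose on the bench. Origin in the middle of its underside.
- rotor_bell: Bystander: open round steel motor bell, 124 mm across, 44 mm high, loose on the bench. Origin in the middle of its underside.

How it is judged:
On the way, in this order (a step that is already met when the one before it is completed fails the run):
1. the lock-off lever is flipped forward (lockoff over 1.1) with the paddle still out (under 0.03) (value of joint lockoff above 1.1 rad and value of joint paddle below 0.03 rad), for 0.2 s.
2. the paddle is squeezed home (over 0.1 of 0.115) and kept there for 0.8 s (value of joint paddle above 0.1 rad), for 0.8 s.
3. the paddle has been let out again (under 0.02) with the lever still forward (over 0.6) (value of joint paddle below 0.02 rad and value of joint lockoff above 0.6 rad), for 0.1 s.
At the end, for the whole second after the job is handed in: The paddle is out (joint under 0.02 rad) and the lock-off lever is back in the locked position (joint under 0.15 rad) (value of joint paddle below 0.02 rad and value of joint lockoff below 0.15 rad); the robot touches nothing.
It fails at once if a bystander (battery pack, meter or motor bell) is pushed more than 20 mm (distance of any of battery_pack, multimeter, rotor_bell from where it was at the start of the episode above 0.02 m).
It also fails if it takes over 56 s, if anything falls off the work surface, if the arm or the gripper's body presses on something with over 40 N, if the wrist force passes 120 N, or if a joint passes its speed limit or range.

## Working session

There is one attempt and no reset: what is moved stays moved. The work goes in short steps, Python scripts to look and compute and a tool call to move; the robot and the scene stay as the last step left them, time stands still between calls to the robot, and variables do not carry over. Pictures are saved under pics/ and viewed, and the job is handed in when it is done.

Besides the shell and the picture viewer there is one more tool, called after "Request:" by a JSON object that holds its "name" and its "arguments". arm_command: Moves the arm, as the interface text tells. Its arguments: {"type":"object","properties":{"deltas":{"type":"array","items":{"type":"array","items":{"type":"number"}}},"newtons":{"type":"number"}},"required":["deltas"]}

```bash
ls; mkdir -p pics
python3 - <<'E'
from bench import get_obs,camera
import cv2,numpy as np
o=get_obs();print(o)
for n in("scene","top","wrist"):
    c=camera(n);cv2.imwrite(f"pics/{n}0.png",c["image"][:,:,::-1]);np.savez(f"pics/{n}0.npz",**c)
    print(n,c["vfov"],c["cx"],c["cy"],c["dist"],np.round(c["cam_to_world"],3).tolist())
E
```

```text
pics
{'clock': 0.0, 'qpos': array([ 1.12319328,  0.62932264,  0.0384595 ,  1.51837589, -0.02706218,
        0.99631739, -0.02000321]), 'qvel': array([-7.24413673e-04, -6.68108702e-04,  7.22604940e-04, -1.69410331e-04,
       -1.66989387e-05, -1.85051754e-03, -1.10369634e-03]), 'joint_torque': array([-3.92328354e-05, -5.63405156e+01,  1.22631211e+00, -1.93449068e+01,
        1.09521937e-02,  1.06411308e-02, -1.15941015e-05]), 'tcp_pos': array([ 0.24198409, -0.6025942 ,  0.23040211]), 'tcp_rot': array([-0.69414259, -0.13481408,  0.69438603, -0.1334888 ]), 'force': array([ 0.28523488,  0.16330142, -0.21102746]), 'torque': array([0.02465831, 0.01305439, 0.02466368]), 'opening': 0.08520198295470544}
scene 44.220546342749074 262.84836235175015 179.3841518207032 [-0.15545838  0.          0.          0.          0.        ] [[-0.449, -0.424, 0.787, -0.424], [-0.894, 0.205, -0.399, 0.63], [0.008, -0.882, -0.471, 0.735], [0.0, 0.0, 0.0, 1.0]]
top 51.809907112696536 255.24150928242028 197.33417729885207 [0.03048875 0.         0.         0.         0.        ] [[-0.029, -0.992, 0.126, 0.434], [-1.0, 0.029, -0.002, 0.098], [-0.002, -0.126, -0.992, 1.247], [0.0, 0.0, 0.0, 1.0]]
wrist 70.66674911625724 255.46768829448334 188.3136309310795 [-0.04674263  0.          0.          0.          0.        ] [[0.372, -0.891, -0.26, 0.308], [-0.928, -0.358, -0.103, -0.577], [-0.002, 0.28, -0.96, 0.374], [0.0, 0.0, 0.0, 1.0]]
```

View pics/scene0.png

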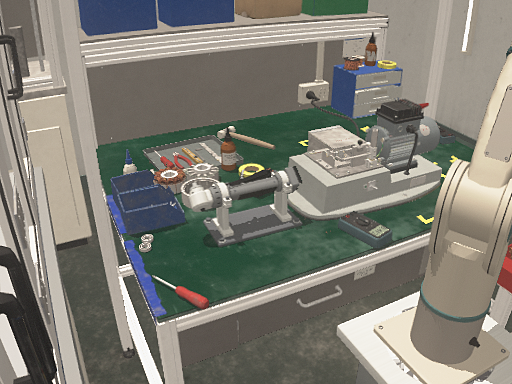

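View pics/top0.png

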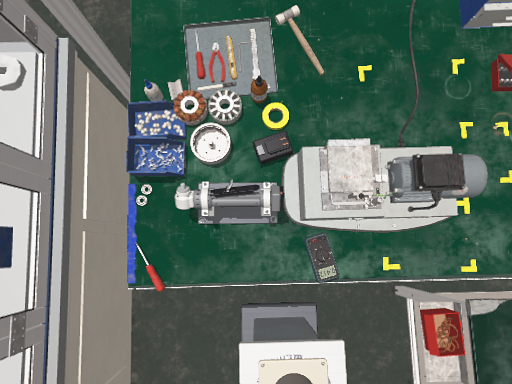

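The top view shows the grinder lying along image columns 178–285 near row 200, gear head at left (world +y). The big machine is to its right, the meter at (322,257), the bell at (210,143) and the battery at (272,147). I'll zoom in next.

```bash
cat > h.py <<'E'
import numpy as np,cv2
def load(n): return dict(np.load(n))
def K(c):
    f=192/np.tan(np.radians(float(c["vfov"]))/2); return np.array([[f,0,float(c["cx"])],[0,f,float(c["cy"])],[0,0,1.]])
def world(c,uv,z=None):
    uv=np.atleast_2d(np.array(uv,float)); p=cv2.undistortPoints(uv[:,None],K(c),c["dist"])[:,0]
    r=np.c_[p,np.ones(len(p))]; T=c["cam_to_world"]
    d=r@T[:3,:3].T; o=T[:3,3]
    if z is None:
        s=np.array([c["range_z"][int(round(v)),int(round(u))] for u,v in uv])
    else: s=(z-o[2])/d[:,2]
    return o+d*s[:,None]
def cloud(c):
    v,u=np.mgrid[0:384,0:512]; uv=np.c_[u.ravel(),v.ravel()]
    return world(c,uv).reshape(384,512,3)
def proj(c,P):
    T=np.linalg.inv(c["cam_to_world"]); r,_=cv2.Rodrigues(T[:3,:3])
    return cv2.projectPoints(np.atleast_2d(np.array(P,float)),r,T[:3,3],K(c),c["dist"])[0][:,0]
E
python3 - <<'E'
from h import *
c=load("pics/top0.npz");im=c["image"][165:240,165:300,::-1]
cv2.imwrite("pics/t1.png",cv2.resize(im,None,fx=5.9,fy=5.9,interpolation=cv2.INTER_CUBIC))
c2=load("pics/scene0.npz");im=c2["image"][155:255,180:315,::-1]
cv2.imwrite("pics/s1.png",cv2.resize(im,None,fx=5.9,fy=5.9,interpolation=cv2.INTER_CUBIC))
X=cloud(c)
# heights map
Z=X[165:240:5,165:300:5,2]; print((Z*1000).astype(int))
E
```

```text
[[   6    9    4    0   12   -3    2   -4    0    2   -4   -2   -1   -3
    -3  -10   -4   -1   -1    0   -7   -7    0    3    3    9   12]
 [   0    3    4    0    3    0   -7    0   -4   -6   -2    0   -2   -2
    -1   -3    1   -1   -1    0   -1   -2    1    0   17   15   14]
 [  14   13   18   19    0    0    1   -1    0   -4    2   -3   -3    1
    -1   -2   -6   -3    0    0   -2    3   -3    0    8   10   13]
 [   3   -1   -1    0    1   -2    2   -2    1    2    0    2   -3   -2
     0   -2    0    3    0   -3   -1    0    0    0   14   15   16]
 [   0    2   -1   -3  142   -2   -2   16  128   12    8    8    0  154
     4    6    7  126  131    7  129   12   13   -5   15    9   12]
 [   2    1    0  145  147  132  125  130  138  124  125  125  122  146
   137  139  144  147  148    8  133   16  133  104   15   12   17]
 [  -1    0    0  143  140  138  143  137  143  138  139  142  143  135
   135  129  131  130  133  133  140  134  153  149   13   16   11]
 [  -1   -3   -3  142  138  136  141  143  146  142  132  129  128  131
   129  131  128  132  131  128  145  133  144  
[... 300 characters left out ...]
 [  -1   -3    1   -2    3   -4    0   11  124   19   14   10   10    5
    13   12    7   11    3    7   22   20    9   -4   -2   14   14]
 [  -2    1    0   -3    1   -2    0   17    8    8    4    4    8    5
     7   11   13    9    5    9    3   12   17    0   -2   -3   11]
 [   0    0    1    2   -3    0    1    1    2   -3   -3   -1   -2   -1
    -1   -1    0   -1    3   -1   -3    0   -2   -4    0   -2   -2]
 [  -3    0   -5   -3   -1    2    2    0    1    0    0    7    0   -5
    -3   -1    2   -1    0 1246   -1   -1    1   -3   -2   -1    0]
 [  -1    0    4    0    0    1    2    1    1    0    2   -1   -4   -3
    -4    0    0   -4    0    1   -1   -3    0   -3   -6    0   -2]]
```

View pics/t1.png

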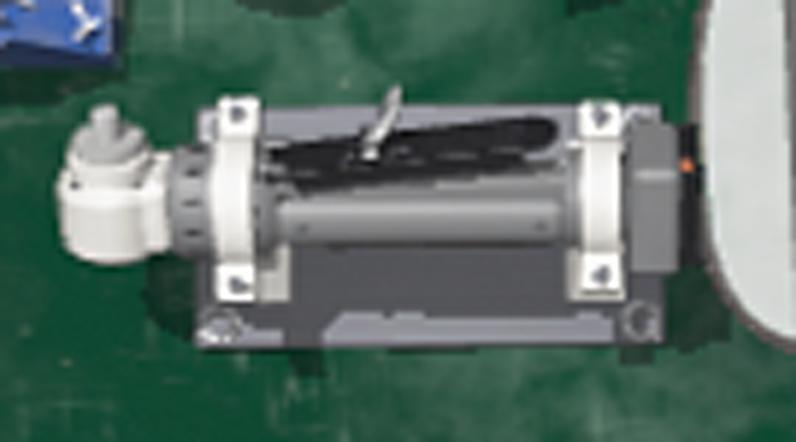

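View pics/s1.png

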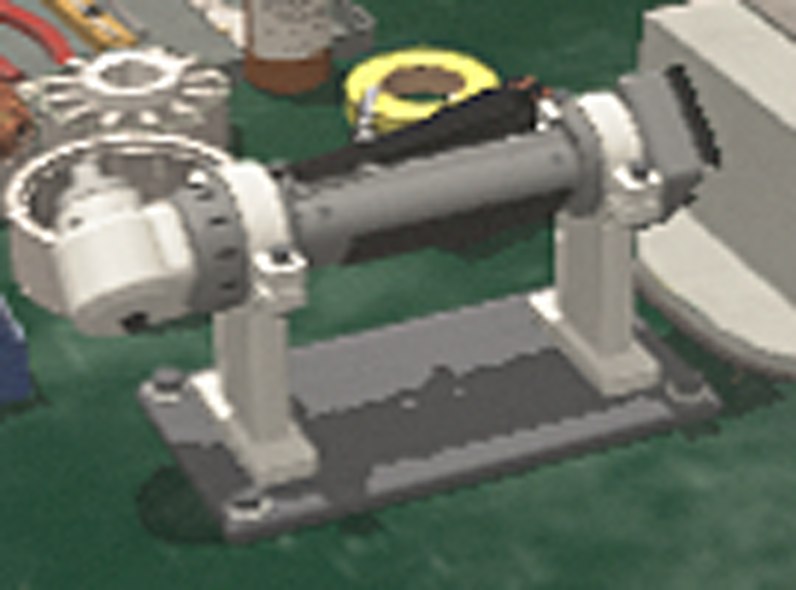

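The zoomed views show the ring-ear screws (front pair at zoom (237,110)/(236,288), rear pair at (600,115)/(600,275)), the base-plate corners, and the lever tab leaning back, from (372,155) to its tip at (397,92). Next I'll turn these into a pose.

```bash
cat >> h.py <<'E'
def frame(o,yaw):
    y=np.array([-np.sin(yaw),np.cos(yaw),0]); h=np.array([np.cos(yaw),np.sin(yaw),0]); a=np.radians(37)
    z=np.cos(a)*h+np.sin(a)*np.array([0,0,1]); x=np.cross(y,z)
    return np.c_[x,y,z],np.array(o)
E
python3 - <<'E'
from h import *
c=load("pics/top0.npz")
zz=lambda P:[((u+.5)/5.9-.5+165,(v+.5)/5.9-.5+165) for u,v in P]
B=world(c,zz([(198,105),(663,105),(663,345),(196,347)]),.010); print("base",B.round(4)); 
print("sides",np.linalg.norm(np.diff(np.r_[B,B[:1]],axis=0),axis=1))
b=B.mean(0); d=(B[0]+B[3]-B[1]-B[2])[:2]; yawb=np.arctan2(-d[0],d[1]); print("centre",b,"yaw",yawb)
E=world(c,zz([(237,110),(236,288),(600,115),(600,275)]),.121); print(E.round(4))
f=(E[0]+E[1])/2;r=(E[2]+E[3])/2;d=f-r; yaw=np.arctan2(-d[0],d[1]);print("f,r",f,r,"sep",np.linalg.norm(d),"yaw",yaw)
o1=r+d*(124/176); print("origin from ears",o1, "from base",b+0.036*np.array([-np.sin(yawb),np.cos(yawb),0]))
S=world(c,zz([(103,107)]),.115+.051*.6);
print("spindle",S, "tabtip",world(c,zz([(397,92)]),.115+.057*.6),"tabroot",world(c,zz([(370,155)]),.115+.03*.6))
# depth-based check of ring tops & base
X=cloud(c)
m=(np.abs(X[...,2]-.01)<.012)
s=load("pics/scene0.npz")
zs=lambda P:[((u+.5)/5.9-.5+180,(v+.5)/5.9-.5+155) for u,v in P]
Bs=world(s,zs([(140,390),(230,537),(718,405)]),.010);print("scene base",Bs.round(4))
E
```

```text
base [[0.6449 0.2753 0.01  ]
 [0.6376 0.0257 0.01  ]
 [0.5088 0.0303 0.01  ]
 [0.515  0.2777 0.01  ]]
sides [0.24969879 0.12886623 0.24747091 0.12990303]
centre [0.57655301 0.1522377  0.01      ] yaw -0.027145175943731104
[[0.6229 0.2404 0.121 ]
 [0.5357 0.242  0.121 ]
 [0.6153 0.0631 0.121 ]
 [0.5368 0.0657 0.121 ]]
f,r [0.57931411 0.24118208 0.121     ] [0.57606069 0.06441105 0.121     ] sep 0.17680097156050187 yaw -0.018402612442468366
origin from ears [0.57835287 0.18895428 0.121     ] from base [0.57753012 0.18822443 0.01      ]
spindle [[0.62210908 0.30119999 0.1456    ]] tabtip [[0.62467454 0.16044999 0.1492    ]] tabroot [[0.59706573 0.17505275 0.133     ]]
scene base [[0.6397 0.2764 0.01  ]
 [0.5116 0.282  0.01  ]
 [0.5086 0.0356 0.01  ]]
```

```bash
cat >> h.py <<'E'
from scipy.spatial.transform import Rotation as R
O=[.578,.1885,.115];YAW=-.02
def G(): return frame(O,YAW)
def goal(g,sign,o):
    """g: TCP in grinder mm; returns turn (tool rotvec) and shift in current tool frame cm"""
    M,og=G(); T=np.c_[M[:,0],sign*M[:,2],-sign*M[:,1]]
    C=R.from_quat(o["tcp_rot"]).as_matrix()
    p=og+M@(np.array(g)/1000)
    return p,R.from_matrix(C.T@T).as_rotvec(),(C.T@(p-o["tcp_pos"]))*100,(T.T@(p-o["tcp_pos"]))*100
def ing(o):
    M,og=G(); return M.T@(o["tcp_pos"]-og)*1000
E
python3 - <<'E'
from h import *
from bench import get_obs
o=get_obs();print(R.from_quat(o["tcp_rot"]).as_matrix().round(2))
for s in(1,-1):
  for g in ([-120,-60,70],): print(s,goal(g,s,o))
E
```

```text
[[-0.    0.37 -0.93]
 [ 0.   -0.93 -0.37]
 [-1.   -0.   -0.  ]]
1 (array([0.56049003, 0.12883824, 0.25296331]), array([-1.12656893,  0.37604482,  0.5707659 ]), array([ -2.15344671, -56.03224367, -56.80872869]), array([ 16.49669086,  25.60315217, -73.78224115]))
-1 (array([0.56049003, 0.12883824, 0.25296331]), array([ 1.89294163,  0.63484548, -0.41826317]), array([ -2.15344671, -56.03224367, -56.80872869]), array([ 16.49669086, -25.60315217,  73.78224115]))
```

Run:
```python
from h import *
for n in("top0","scene0"):
    X=cloud(load(f"pics/{n}.npz")).reshape(-1,3)
    for y0 in np.arange(-.7,.35,.1):
        s=""
        for x0 in np.arange(.2,1.0,.1):
            m=(X[:,0]>x0)&(X[:,0]<x0+.1)&(X[:,1]>y0)&(X[:,1]<y0+.1)&(X[:,2]<.9)
            s+="%5d"%(1000*np.percentile(X[m,2],99.5) if m.sum()>5 else -999)
        print(n,round(y0,1),s)
```

```text
top0 -0.7     3    4    4    4    4    5    4   96
top0 -0.6     2    4    4  197  203   59    5    4
top0 -0.5   -58    4   16  266  268   63    4    4
top0 -0.4  -769    4   19  265  266   82  123  119
top0 -0.3  -770    4   71  228  193  184    4    5
top0 -0.2  -766   39   40  195  183  184    4   15
top0 -0.1  -769   37   42  113  115  109   20    5
top0 -0.0  -768    4    4  153  142   56   21  147
top0 0.1  -770    4    4  148  155   46   47   46
top0 0.2  -769    5    4  149  146   46   49   51
top0 0.3  -771   26    4  147  146   75   74   81
scene0 -0.7  -287 -999 -999    4    7    5 -770 -999
scene0 -0.6   -58 -999 -999  200  206 -769 -770    6
scene0 -0.5  -999 -999   17  266  270 -770 -773 -999
scene0 -0.4  -999    4   20  265  269 -761  127  124
scene0 -0.3  -999    4   71  230  196  185 -770    4
scene0 -0.2  -999   36   38  195  183  184    2   17
scene0 -0.1  -999   36   42  114  118  113   19    4
scene0 -0.0  -999    4    3  152  138   55   22  147
scene0 0.1  -999    4    3  148  155   44   47   86
scene0 0.2  -999    3    4  148  147   45   50   51
scene0 0.3  -999   26    4  147  146   75   75   83
```

Request:
{"name": "arm_command", "arguments": {"deltas": [[0, 0, 0, -6, -1.5, 0, 8.5], [0, 0, 0, -6, -1.5, 0, 8.5], [0, 0, 0, -6, -1.5, 0, 8.5], [-0.1, 0, 0, 0, 0, -5.8, 8.5], [-0.1, 0, 0, 0, 0, -5.8, 8.5], [-0.1, 0, 0, 0, 0, -5.8, 8.5], [-0.1, 0, 0, 0, 0, -5.8, 8.5]]}}

```text
clock: 1.02
tcp_pos: [0.4255, -0.4434, 0.4109]
tcp_rot: [-0.653, -0.271, 0.653, -0.27]
force: [0.2, -0.3, -0.8]
opening: 0.085
```

Request:
{"name": "arm_command", "arguments": {"deltas": [[-0.1, 0, 0, 0, 0, -5.8, 8.5], [-0.1, 0, 0, 0, 0, -5.8, 8.5], [-0.1, 0, 0, 0, 0, -5.8, 8.5], [-0.1, 0, 0, 0, 0, -5.8, 8.5], [-0.1, 0, 0, 0, 0, -5.8, 8.5], [-0.1, 0, 0, 0, 0, -5.8, 8.5], [-0.1, 0, 0, 0, 0, -5.8, 8.5], [-0.07, 0, 0, 0, 0, -5.8, 8.5]]}}

```text
clock: 2.02
tcp_pos: [0.6164, -0.0337, 0.4108]
tcp_rot: [-0.504, -0.496, 0.504, -0.496]
force: [1.0, 0.0, -0.4]
opening: 0.0851
```

Run:
```python
from h import *
from bench import get_obs
o=get_obs();print(o["clock"],o["tcp_pos"],o["qpos"].round(2),o["force"]);print(R.from_quat(o["tcp_rot"]).as_matrix().round(2))
for g in ([-120,-60,60],): print(goal(g,1,o))
```

```text
2.025 [ 0.61640927 -0.03372341  0.4107675 ] [ 0.22  0.47 -0.35  1.32  0.16  1.38 -0.15] [ 0.95509851  0.0078934  -0.39078138]
[[-0.    1.   -0.02]
 [ 0.   -0.02 -1.  ]
 [-1.   -0.   -0.  ]]
(array([0.55250527, 0.12899796, 0.24694516]), array([ 0.00319705, -0.00116799,  0.64636861]), array([ 16.38770521,  -6.6507515 , -16.16192653]), array([  9.04252098, -15.22154675, -16.14108347]))
```

Request:
{"name": "arm_command", "arguments": {"deltas": [[0, 0, 0, 2.5, -2.86, -4.03, 0], [0, 0, 0, 2.5, -2.86, -4.03, 0], [0, 0, 0, 2.5, -2.86, -4.03, 0], [0, 0, 0, 2.5, -2.86, -4.03, 0], [0, 0, 0.13, 0, 0, 0, 0], [0, 0, 0.13, 0, 0, 0, 0], [0, 0, 0.13, 0, 0, 0, 0], [0, 0, 0.13, 0, 0, 0, 0], [0, 0, 0.126, 0, 0, 0, 0], [0, 0, 0, 0, 0, 0, 0]], "newtons": 60}}

```text
clock: 3.28
tcp_pos: [0.5072, 0.1219, 0.3111]
tcp_rot: [0.621, 0.325, -0.349, 0.622]
force: [-0.6, -0.2, -0.2]
opening: 0.0
```

```bash
cat > look.py <<'E'
import sys
from h import *
from bench import get_obs,camera
k=sys.argv[1]
o=get_obs();print(o["clock"],o["tcp_pos"].round(4),o["qpos"].round(2),o["force"].round(1),o["opening"]);print("grinder",ing(o).round(1))
p,rv,_,s=goal([0,0,0],1,o);print("roterr",rv.round(4))
for n in sys.argv[2:]:
    c=camera(n);cv2.imwrite(f"pics/{n}{k}.png",c["image"][:,:,::-1]);np.savez(f"pics/{n}{k}.npz",**c)
E
python3 look.py 1 wrist scene
```

```text
3.275 [0.5072 0.1219 0.3111] [-0.36  0.16 -0.13  2.25  0.96  0.38 -1.36] [-0.6 -0.2 -0.2] 1.2988505426755573e-05
grinder [-198.4  -68.    62.5]
roterr [0.0027 0.0203 0.0692]
```

View pics/wrist1.png

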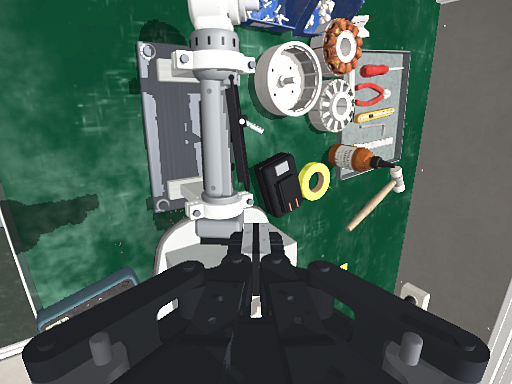

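View pics/scene1.png

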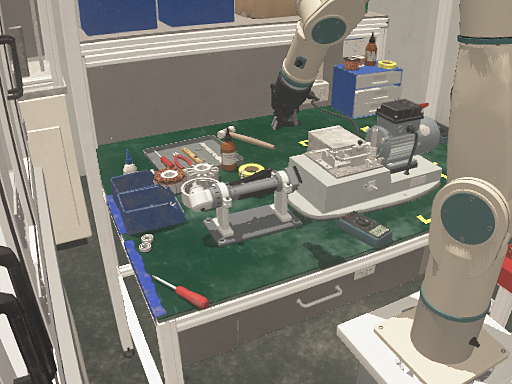

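The wrist view shows the handle (columns 200–235), the paddle and the tab (near (253,125)). The fingertips are shut at (256,225). Next I check the pose estimate by projecting known points into it.

```bash
cat > ov.py <<'E'
import sys
from h import *
k=sys.argv[1];lev=float(sys.argv[2]) if len(sys.argv)>2 else 0
c=load(f"pics/{k}.npz");M,o=G()
t=-.48+lev
pts=[(0,113,51),(0,-24,0)]
pts=[(0,113,51),(12,-14+28*np.sin(t),32+28*np.cos(t)),(-12,-14+28*np.sin(t),32+28*np.cos(t)),(0,-14,32),(0,-105,38),
 (-20*.8-0,-108,0)]
P=[o+M@np.array(p)/1000 for p in pts]
# base corners top
h=np.array([np.cos(YAW),np.sin(YAW),0]);y=M[:,1];b=o-y*.036;b[2]=.01
P+=[b+sx*.065*h+sy*.125*y for sx in(-1,1) for sy in(-1,1)]
# ear screws
P+=[o+y*yy/1000+h*s*.043+np.array([0,0,.006]) for yy in(-124,52) for s in(-1,1)]
uv=proj(c,P);print(uv.round(1).tolist())
im=cv2.resize(np.ascontiguousarray(c["image"][:,:,::-1]),None,fx=3,fy=3,interpolation=cv2.INTER_CUBIC)
for u,v in uv: cv2.drawMarker(im,(int(u*3+1),int(v*3+1)),(0,0,255),0,8,1)
ctr=uv[3]*3; x0=int(np.clip(ctr[0]-400,0,512*3-800));y0=int(np.clip(ctr[1]-300,0,384*3-600))
cv2.imwrite(f"pics/ov_{k}.png",im[y0:y0+600,x0:x0+800])
E
python3 ov.py wrist1; python3 ov.py top0;python3 ov.py scene0
```

```text
[[257.3, 3.6], [262.1, 130.3], [261.1, 132.2], [241.5, 120.4], [246.9, 190.9], [216.2, 196.3], [154.3, 213.5], [135.3, 39.9], [227.0, 198.7], [222.7, 49.0], [190.3, 211.6], [248.5, 199.1], [179.5, 59.4], [247.7, 65.0]]
[[182.2, 183.1], [232.0, 178.9], [231.6, 182.8], [227.6, 188.6], [259.6, 186.5], [260.7, 200.9], [277.4, 222.7], [197.5, 223.5], [276.8, 181.7], [197.9, 182.4], [266.4, 212.7], [266.1, 183.0], [204.8, 213.3], [205.0, 183.5]]
[[194.3, 182.8], [241.7, 172.8], [243.8, 168.7], [241.3, 179.6], [270.8, 171.3], [278.3, 180.5], [303.2, 222.4], [219.3, 244.6], [281.7, 200.8], [202.7, 219.8], [289.2, 186.9], [274.7, 173.5], [228.2, 200.9], [216.3, 186.0]]
```

View pics/ov_wrist1.png

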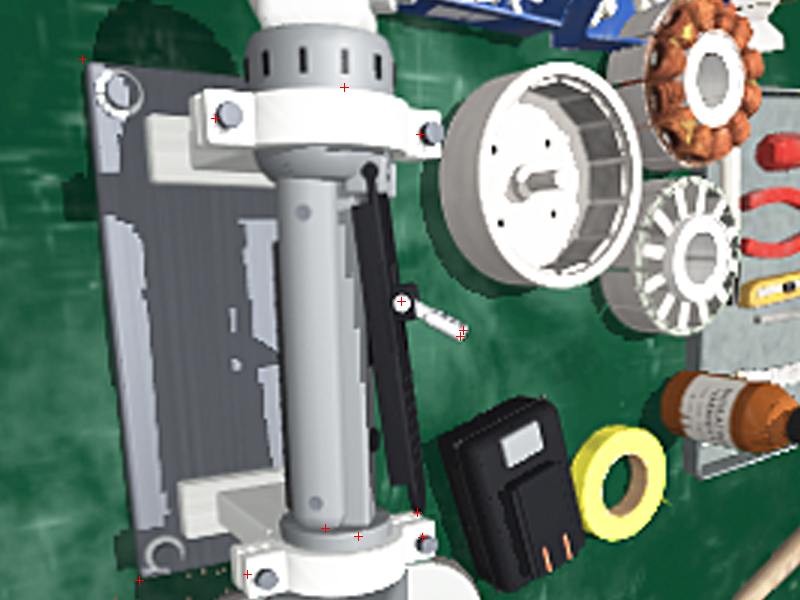

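View pics/ov_scene0.png

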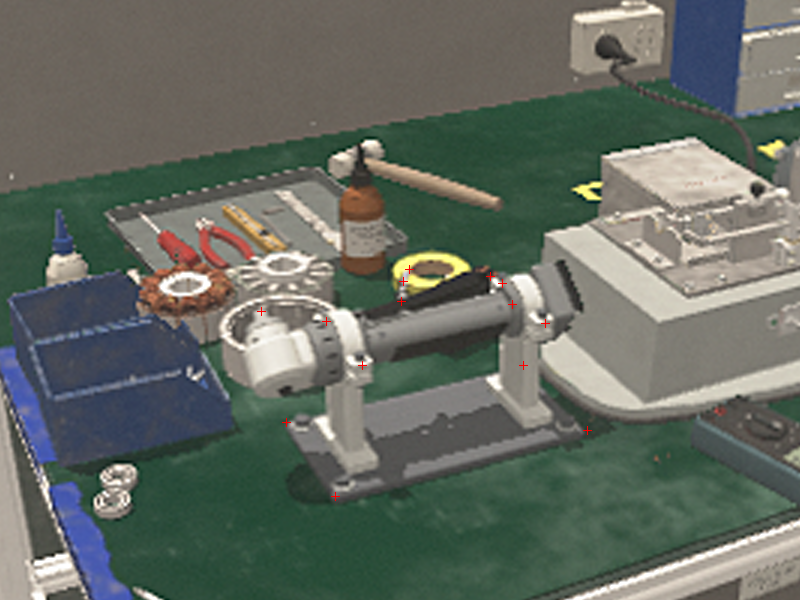

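The predicted pivot and tab tip fall on the seen ones within about 1 px (roughly 1 mm), so the pose holds. I'll settle the arm and move in behind the tab.

Request:
{"name": "arm_command", "arguments": {"deltas": [[0, 0, 0, 3, 0, 0, 0], [0, 0, 0, 3, 0, 0, 0]]}}

```text
clock: 3.62
tcp_pos: [0.5434, 0.1196, 0.2619]
tcp_rot: [0.623, 0.323, -0.349, 0.621]
force: [1.3, -0.1, 0.7]
opening: 0.0
```

```bash
python3 look.py 2; python3 -c "
from h import *
from bench import get_obs
o=get_obs()
print(goal([-40,-55,62],1,o))"
```

```text
3.625 [0.5434 0.1196 0.2619] [-0.42  0.29 -0.02  2.26  1.33  0.27 -1.71] [ 1.3 -0.1  0.7] 1.8592409775923948e-05
grinder [-137.3  -69.5   61.8]
roterr [-0.0033  0.0201  0.0658]
(array([0.60233779, 0.13300218, 0.18425795]), array([-0.00328323,  0.02009231,  0.06581652]), array([ 9.6789903 ,  0.65118994, -1.65072247]), array([ 9.73220443,  0.01724819, -1.45453968]))
```

Request:
{"name": "arm_command", "arguments": {"deltas": [[0, 0, 0.03, 1.5, 0.2, 0, 0], [0, 0.01, 0.03, 1.5, 0.2, 0, 0], [0, 0.01, 0.03, 1.5, 0, 0, 0], [0, 0, 0, 0, 0, 0, 0]]}}

```text
clock: 4.12
tcp_pos: [0.5689, 0.1164, 0.2283]
tcp_rot: [0.638, 0.302, -0.319, 0.632]
force: [0.1, 0.1, -0.6]
opening: 0.0001
```

```bash
python3 look.py 3
```

```text
4.125 [0.5689 0.1164 0.2283] [-0.32  0.4  -0.12  2.32  2.09  0.36 -2.45] [ 0.1  0.1 -0.6] 9.370962579952985e-05
grinder [-95.1 -72.3  62.1]
roterr [-0.0015  0.0061 -0.0143]
```

Request:
{"name": "arm_command", "arguments": {"deltas": [[0, 0, -0.005, 1.5, 0, 0, 0], [0, 0, 0, 1.5, 0, 0, 0], [0, 0, 0, 1.5, 0, 0, 0], [0, 0, 0, 0, 0, 0, 0]]}}

```text
clock: 4.62
tcp_pos: [0.5964, 0.1163, 0.1933]
tcp_rot: [0.637, 0.304, -0.32, 0.632]
force: [-0.6, 0.6, 0.1]
opening: -0.0
```

```bash
python3 look.py 4
```

```text
4.625 [0.5964 0.1163 0.1933] [-0.25  0.5  -0.18  2.28  2.21  0.42 -2.55] [-0.6  0.6  0.1] -8.81310070047588e-06
grinder [-50.6 -71.9  63. ]
roterr [-0.0012  0.0055 -0.0107]
```

Request:
{"name": "arm_command", "arguments": {"deltas": [[0, 0, 0, 1.8, 0, 0, 0], [0, 0, -0.01, 1.8, 0, 0, 0], [0, 0, 0, 1.8, 0, 0, 0], [0, 0, 0, 0, 0, 0, 0]]}}

```text
clock: 5.12
tcp_pos: [0.629, 0.1155, 0.15]
tcp_rot: [0.635, 0.307, -0.324, 0.63]
force: [-0.2, -0.5, -0.0]
opening: -0.0
```

```bash
python3 look.py 5 wrist scene; python3 ov.py wrist5
```

```text
5.125 [0.629  0.1155 0.15  ] [-0.19  0.62 -0.22  2.22  2.29  0.46 -2.59] [-0.2 -0.5 -0. ] -3.98299537559271e-05
grinder [  3.6 -71.9  62.9]
roterr [-0.0008  0.0051 -0.0001]
[[225.1, -169.0], [243.7, 157.0], [241.7, 165.8], [193.6, 136.1], [213.7, 288.3], [142.1, 310.2], [46.5, 307.6], [-32.0, -33.4], [187.8, 260.3], [168.2, 1.5], [79.7, 352.2], [219.3, 292.1], [-5.3, -35.8], [206.7, 5.5]]
```

View pics/ov_wrist5.png

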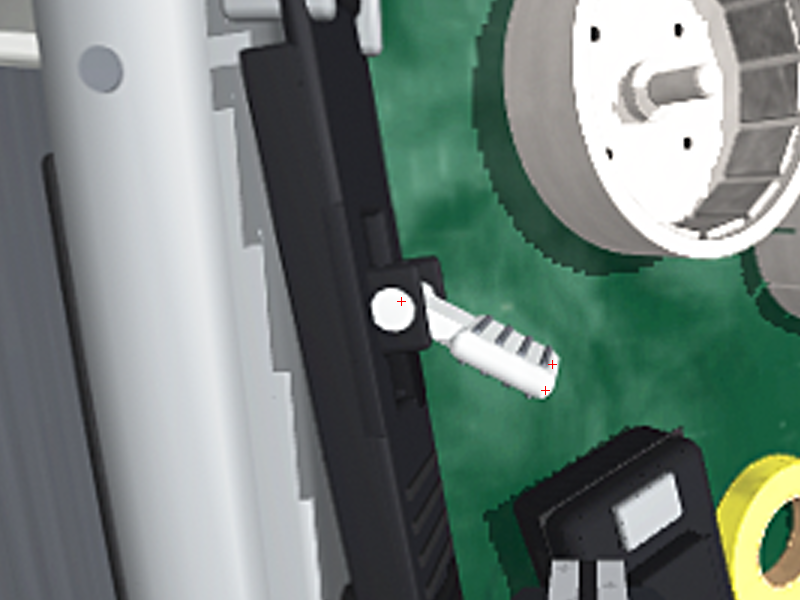

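```bash
python3 ov.py scene5
```

```text
[[194.3, 182.8], [241.7, 172.8], [243.8, 168.7], [241.3, 179.6], [270.8, 171.3], [278.3, 180.5], [303.2, 222.4], [219.3, 244.6], [281.7, 200.8], [202.7, 219.8], [289.2, 186.9], [274.7, 173.5], [228.2, 200.9], [216.3, 186.0]]
```

View pics/ov_scene5.png

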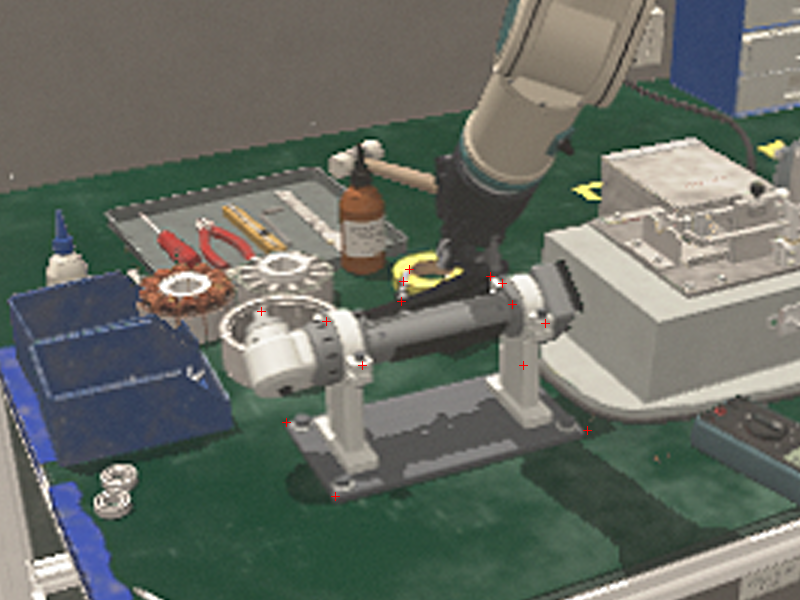

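Run:
```python
from h import *
c=load("pics/wrist5.npz");M,o=G()
for p in [(4,-72,53),(4,-72,63),(4,-72,73),(4,-61,63),(-15,-61,63),(-15,-61,53),(-15,-61,73)]:
    print(p,proj(c,o+M@np.array(p)/1000).round(1))
im=c["image"][280:384,190:320,::-1];cv2.imwrite("pics/f5.png",cv2.resize(im,None,fx=5,fy=5,interpolation=cv2.INTER_CUBIC))
```

```text
(4, -72, 53) [[237.6 236.2]]
(4, -72, 63) [[254.8 236.2]]
(4, -72, 73) [[272.  236.1]]
(4, -61, 63) [[254.8 218.7]]
(-15, -61, 63) [[254.7 233.5]]
(-15, -61, 53) [[234.8 233.5]]
(-15, -61, 73) [[274.5 233.4]]
```

View pics/f5.png

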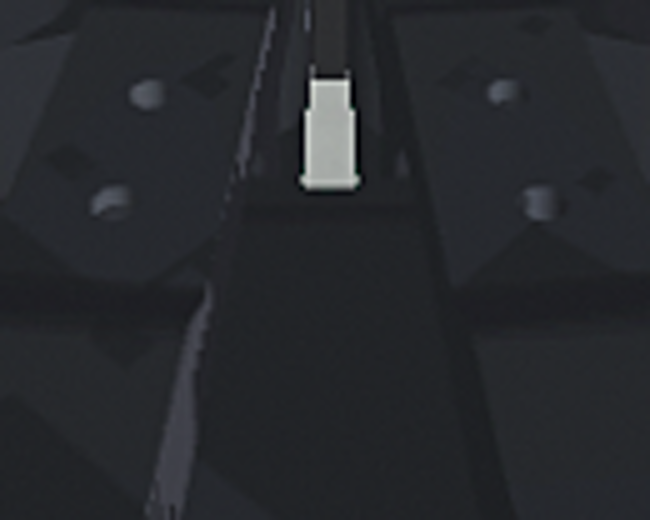

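Request:
{"name": "arm_command", "arguments": {"deltas": [[0, 0, 0, 0.6, -0.9, 0, 0], [0, 0, 0, 0, 0, -1.3, 0], [0, 0, 0, 0, 0, -1.3, 0], [0, 0, 0, 0, 0, 0, 0]]}}

```text
clock: 5.72
tcp_pos: [0.6258, 0.1449, 0.1412]
tcp_rot: [0.636, 0.308, -0.321, 0.631]
force: [-0.2, -1.2, 0.6]
opening: 0.0002
```

```bash
python3 look.py 6 wrist; python3 ov.py wrist6
```

```text
5.725 [0.6258 0.1449 0.1412] [-0.25  0.64 -0.22  2.22  2.25  0.49 -2.6 ] [-0.2 -1.2  0.6] 0.00024991245592591484
grinder [  8.4 -42.6  54.6]
roterr [ 0.0017  0.0011 -0.0025]
[[246.1, -99.6], [258.5, 208.8], [259.1, 226.1], [211.2, 193.7], [227.9, 332.8], [159.7, 357.7], [58.9, 339.7], [-18.9, 13.0], [195.7, 286.1], [178.6, 37.4], [100.0, 400.2], [231.4, 330.8], [19.2, 44.9], [223.4, 63.5]]
```

View pics/ov_wrist6.png

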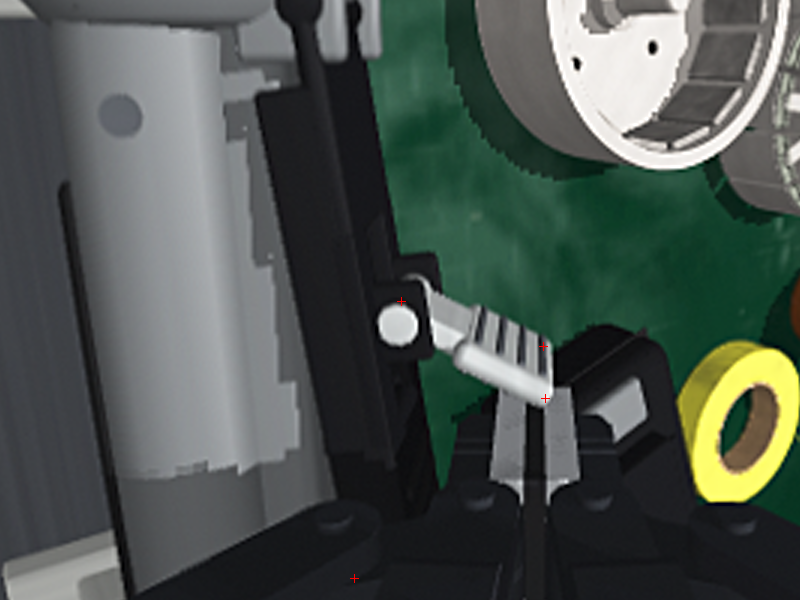

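The pads sit just behind the tab (contact near zoom (535,395)), so I push forward.

Request:
{"name": "arm_command", "arguments": {"deltas": [[0, 0, 0, 0, 0, -0.7, 0], [0, 0, 0, 0, 0, -0.7, 0], [0, 0, 0, 0, 0, -0.7, 0], [0, 0, 0, 0, 0, -0.5, 0], [0, 0, 0, 0, 0, 0, 0]]}}

```text
clock: 6.4
tcp_pos: [0.6265, 0.169, 0.1408]
tcp_rot: [0.636, 0.308, -0.322, 0.631]
force: [3.4, -0.9, 0.9]
opening: -0.0001
```

```bash
python3 look.py 7 wrist; python3 ov.py wrist7 1.3
```

```text
6.4 [0.6265 0.169  0.1408] [-0.32  0.65 -0.2   2.19  2.18  0.49 -2.58] [ 3.4 -0.9  0.9] -5.7062579289967805e-05
grinder [  8.9 -18.5  54.5]
roterr [ 0.0003  0.003  -0.002 ]
[[246.0, -36.2], [248.5, 193.8], [247.4, 208.9], [213.3, 236.2], [229.4, 362.2], [164.6, 388.1], [65.5, 360.8], [-12.5, 54.2], [197.3, 303.9], [180.1, 66.7], [108.5, 429.1], [232.6, 356.4], [30.4, 113.5], [224.5, 110.2]]
```

View pics/ov_wrist7.png

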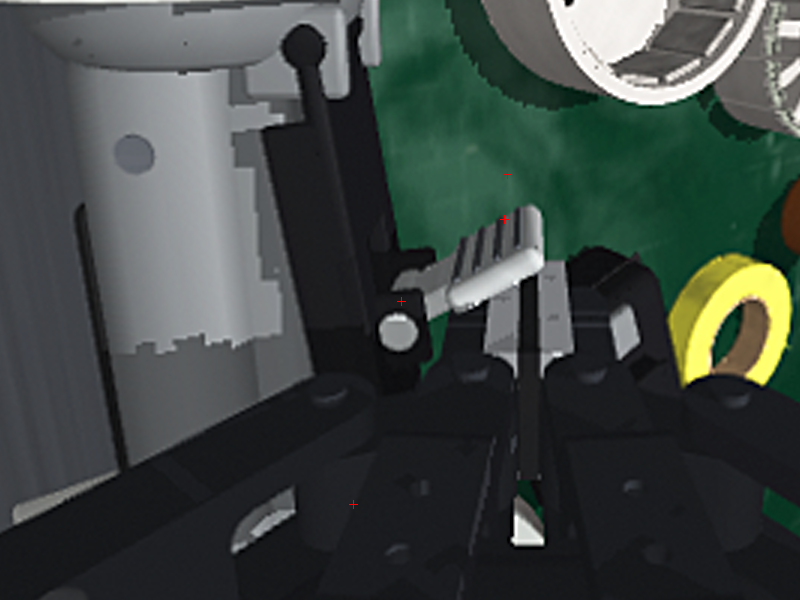

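Request:
{"name": "arm_command", "arguments": {"deltas": [[0, 0, 0, 0, -0.1, -0.4, 0], [0, 0, 0, 0, -0.1, -0.3, 0], [0, 0, 0, 0, 0, -0.2, 0], [0, 0, 0, 0, 0, 0, 0]]}}

```text
clock: 6.95
tcp_pos: [0.6255, 0.1721, 0.1397]
tcp_rot: [0.636, 0.304, -0.325, 0.631]
force: [1.3, -10.1, 5.2]
opening: 0.0002
```

```bash
python3 look.py 8 wrist; python3 ov.py wrist8 1.3
```

```text
6.95 [0.6255 0.1721 0.1397] [-0.34  0.65 -0.19  2.19  2.16  0.5  -2.57] [  1.3 -10.1   5.2] 0.00015104013574746217
grinder [  9.1 -15.4  53. ]
roterr [-0.0035  0.0121 -0.0035]
[[248.5, -29.6], [251.1, 199.1], [250.5, 215.5], [216.3, 241.8], [232.5, 365.0], [168.7, 391.3], [69.1, 362.9], [-11.8, 59.4], [199.3, 304.9], [181.0, 69.2], [113.6, 432.1], [235.3, 358.5], [33.7, 123.6], [226.7, 115.8]]
```

View pics/ov_wrist8.png

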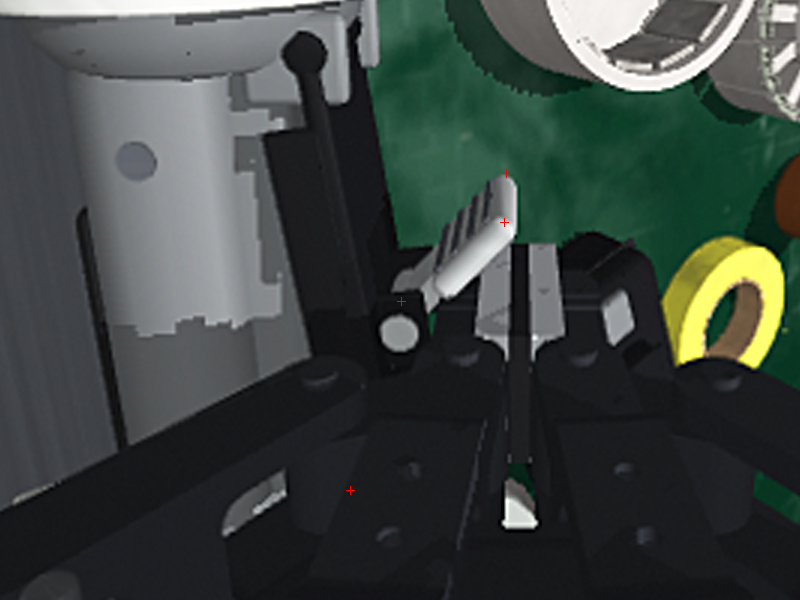

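The tab now matches the predicted full-forward position (zoom (505,200)), and the force rose to 10 N, so the lever is at its stop. I'll back off and set up the squeeze.

Request:
{"name": "arm_command", "arguments": {"deltas": [[0, 0, 0, 0, 0, 1.0, 0], [0, 0, 0, 0, 0, 1.0, 0], [0, 0, 0, -3, 0.2, 0.5, 0], [0, 0, 0, -3, 0, 0.5, 0], [0, 0, 0, -3, 0, 0.5, 0], [0, 0, 0, 0, -2.5, 0.4, 8.5], [0, 0, 0, 0, -2.5, 0.4, 8.5], [0, 0, 0, 0, 0, 0, 8.5]], "newtons": 40}}

```text
clock: 8.0
tcp_pos: [0.5288, 0.1364, 0.1806]
tcp_rot: [0.634, 0.31, -0.324, 0.63]
force: [0.1, -0.7, 0.5]
opening: 0.0543
```

```bash
python3 look.py 9 wrist scene; python3 ov.py wrist9 1.3;python3 -c "
from h import *
from bench import get_obs
print(goal([22,-59,3.5],1,get_obs()))"
```

```text
8.0 [0.5288 0.1364 0.1806] [-0.31  0.49 -0.25  2.42  2.21  0.54 -2.67] [ 0.1 -0.7  0.5] 0.054340968780021766
grinder [-81.4 -53.    1.1]
roterr [0.0024 0.0031 0.0039]
[[325.1, -26.1], [314.1, 123.3], [320.5, 124.9], [292.7, 149.1], [295.1, 247.6], [253.8, 259.5], [154.6, 271.0], [127.4, 28.8], [246.8, 240.2], [245.4, 46.4], [217.1, 285.3], [291.4, 254.1], [207.1, 55.9], [299.4, 67.5]]
(array([0.59285203, 0.12919112, 0.09953637]), array([-2.09168604e-06,  3.48909134e-03, -1.37010590e-03]), array([10.30500047, -0.11999844,  0.59277379]), array([10.30302424, -0.10588212,  0.62872524]))
```

View pics/ov_wrist9.png

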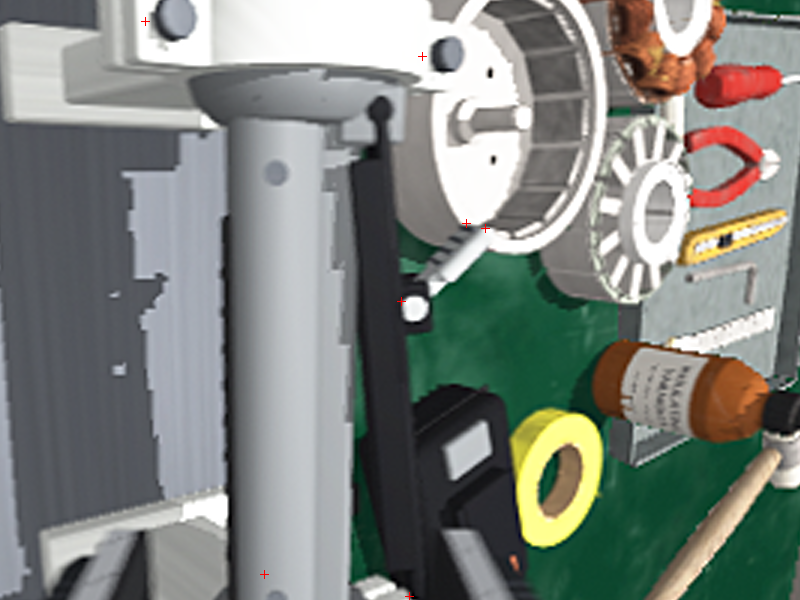

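Request:
{"name": "arm_command", "arguments": {"deltas": [[0, 0, 0, 0, 0, 0.6, 8.5], [0, 0, 0, 2, 0, 0, 8.5], [0, 0, 0, 2, 0, 0, 8.5], [0, 0, 0, 2, 0, 0, 8.5], [0, 0, 0, 0, 0, 0, 8.5]]}}

```text
clock: 8.72
tcp_pos: [0.5683, 0.1286, 0.1339]
tcp_rot: [0.636, 0.307, -0.323, 0.63]
force: [-0.6, 0.3, -1.2]
opening: 0.0848
```

```bash
python3 look.py 10 wrist; python3 ov.py wrist10 1.3
```

```text
8.725 [0.5683 0.1286 0.1339] [-0.23  0.63 -0.28  2.37  2.34  0.62 -2.75] [-0.6  0.3 -1.2] 0.08484384169819342
grinder [-20.3 -60.    4.6]
roterr [-0.0014  0.0053 -0.0012]
[[346.1, -97.6], [328.4, 116.6], [339.9, 117.9], [299.8, 151.9], [302.3, 280.9], [247.8, 300.0], [127.0, 302.2], [79.8, -5.8], [241.8, 258.4], [237.7, 23.9], [198.0, 336.9], [296.7, 285.1], [173.0, 13.1], [308.2, 40.7]]
```

View pics/wrist10.png

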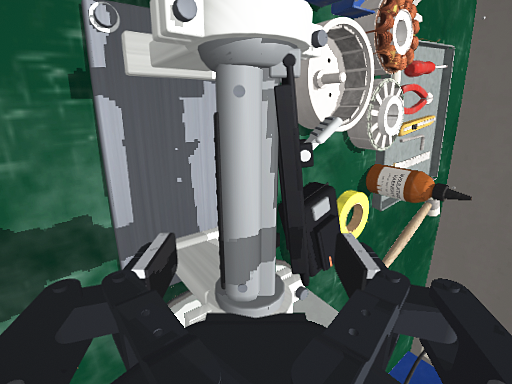

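Request:
{"name": "arm_command", "arguments": {"deltas": [[0, 0, 0, 1.5, -0.1, 0, 8.5], [0, 0, 0, 1.5, 0, 0, 8.5], [0, 0, 0, 1.2, 0, 0, 8.5], [0, 0, 0, 0, 0, 0, 8.5]]}}

```text
clock: 9.28
tcp_pos: [0.5922, 0.1284, 0.0993]
tcp_rot: [0.635, 0.307, -0.323, 0.63]
force: [0.3, 0.5, -0.1]
opening: 0.085
```

```bash
python3 look.py 11 wrist
```

```text
9.275 [0.5922 0.1284 0.0993] [-0.2   0.73 -0.29  2.32  2.4   0.66 -2.77] [ 0.3  0.5 -0.1] 0.08499076717842576
grinder [ 21.8 -59.8   2.8]
roterr [-0.0008  0.0047 -0.0004]
```

View pics/wrist11.png

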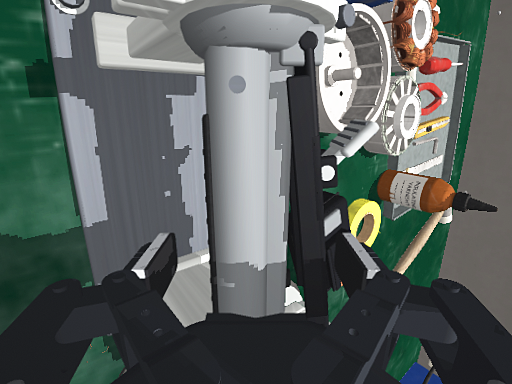

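Request:
{"name": "arm_command", "arguments": {"deltas": [[0, 0, 0, 0, 0, 0, 3.5], [0, 0, 0, 0, 0, 0, 3.5], [0, 0, 0, 0, 0, 0, 3.5], [0, 0, 0, 0, 0, 0, 3.5], [0, 0, 0, 0, 0, 0, 3.5], [0, 0, 0, 0, 0, 0, 3.5]], "newtons": 40}}

```text
clock: 10.07
tcp_pos: [0.5916, 0.1288, 0.1014]
tcp_rot: [0.636, 0.307, -0.322, 0.631]
force: [-4.9, -0.2, 5.4]
opening: 0.0398
```

```bash
python3 look.py 12 wrist; python3 ov.py wrist12 1.3
```

```text
10.075 [0.5916 0.1288 0.1014] [-0.21  0.72 -0.29  2.33  2.4   0.66 -2.77] [-4.9 -0.2  5.4] 0.03980418903200184
grinder [ 19.7 -59.4   3.7]
roterr [-0.0001  0.0037 -0.0027]
[[381.1, -165.1], [351.6, 120.6], [371.9, 123.3], [315.6, 166.7], [315.4, 324.6], [247.7, 353.2], [106.0, 336.8], [38.9, -31.8], [240.7, 279.2], [236.0, 10.5], [184.1, 402.8], [306.6, 323.5], [138.6, -28.8], [326.0, 22.8]]
```

View pics/wrist12.png

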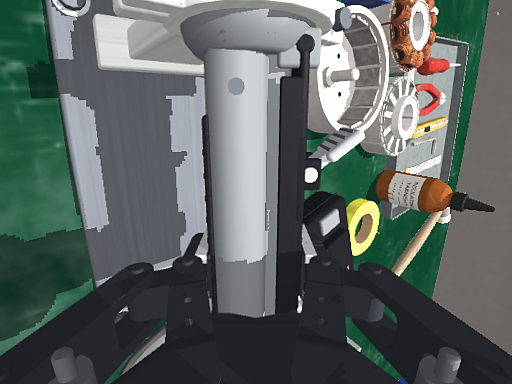

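The opening stopped at 39.8 mm (41 mm expected at home) and the paddle now lies parallel to the handle, so it is home. Now I hold it.

Request:
{"name": "arm_command", "arguments": {"deltas": [[0, 0, 0, 0, 0, 0, 3.5], [0, 0, 0, 0, 0, 0, 3.5], [0, 0, 0, 0, 0, 0, 3.5], [0, 0, 0, 0, 0, 0, 3.5], [0, 0, 0, 0, 0, 0, 3.5], [0, 0, 0, 0, 0, 0, 3.5], [0, 0, 0, 0, 0, 0, 3.5], [0, 0, 0, 0, 0, 0, 3.5], [0, 0, 0, 0, 0, 0, 3.5], [0, 0, 0, 0, 0, 0, 3.5]], "newtons": 50}}

```text
clock: 11.38
tcp_pos: [0.5916, 0.1289, 0.1014]
tcp_rot: [0.636, 0.307, -0.322, 0.631]
force: [-4.2, -1.2, 6.1]
opening: 0.0397
```

Request:
{"name": "arm_command", "arguments": {"deltas": [[0, 0, 0, 0, 0, 0, 8.5], [0, 0, 0, 0, 0, 0, 8.5], [0, 0, 0, 0, 0, 0, 8.5], [0, 0, 0, 0, 0, 0, 8.5], [0, 0, 0, 0, 0, 0, 8.5], [0, 0, 0, 0, 0, 0, 8.5]]}}

```text
clock: 12.12
tcp_pos: [0.5918, 0.1287, 0.1003]
tcp_rot: [0.636, 0.307, -0.323, 0.63]
force: [0.4, -0.3, -0.4]
opening: 0.0846
```

```bash
python3 look.py 13 wrist; python3 ov.py wrist13 1.3
```

```text
12.125 [0.5918 0.1287 0.1003] [-0.21  0.72 -0.29  2.33  2.4   0.66 -2.77] [ 0.4 -0.3 -0.4] 0.08455668723690964
grinder [ 20.8 -59.6   3.2]
roterr [-0.0004  0.0041 -0.0013]
[[383.4, -168.2], [353.3, 120.3], [374.1, 123.0], [317.0, 166.8], [316.6, 325.8], [248.5, 354.6], [106.1, 337.4], [38.4, -33.0], [241.2, 279.6], [236.6, 9.7], [184.5, 404.6], [307.6, 324.4], [138.4, -31.0], [327.5, 21.6]]
```

View pics/wrist13.png

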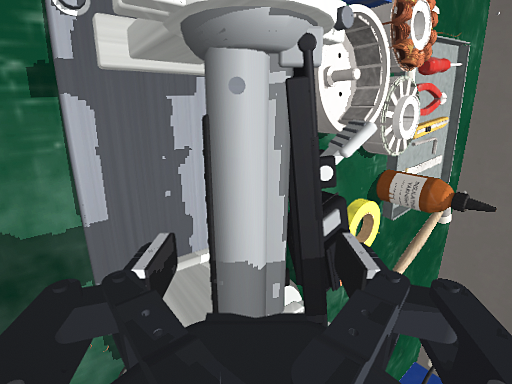

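Pixel for pixel this matches the view before squeezing: the paddle is out and the lever is still forward, with its tab near (355,135). I retract, close the fingers and move in front of the tab.

Request:
{"name": "arm_command", "arguments": {"deltas": [[0, 0, 0, -3, 0, 0, 8.5], [0, 0, 0, -3, 0, 0, 8.5], [0, 0, 0, -3, 0, 0, 8.5], [0, 0, 0, -1, 1.0, 0, 0], [0, 0, 0, 0, 1.5, -2.1, 0], [0, 0, 0, 0, 1.5, -2.1, 0], [0, 0, 0, 0, 1.5, -2.1, 0], [0, 0, 0, 0, 0, -2.1, 0], [0, 0, 0, 0, 0, 0, 0]]}}

```text
clock: 13.3
tcp_pos: [0.5771, 0.2156, 0.2132]
tcp_rot: [0.635, 0.308, -0.321, 0.631]
force: [0.4, 0.5, -0.2]
opening: 0.0001
```

```bash
python3 look.py 14 wrist scene; python3 ov.py wrist14 1.3;python3 ov.py scene14 1.3
```

```text
13.3 [0.5771 0.2156 0.2132] [-0.57  0.47 -0.06  2.2   1.78  0.4  -2.31] [ 0.4  0.5 -0.2] 0.0001276831761057516
grinder [-79.3  27.1  58. ]
roterr [ 0.0016  0.0013 -0.0017]
[[245.8, 89.4], [247.3, 212.1], [246.5, 222.6], [226.0, 238.1], [234.9, 319.4], [194.3, 333.9], [115.8, 327.5], [77.7, 120.3], [208.7, 289.1], [198.9, 116.9], [159.5, 359.0], [236.6, 319.2], [133.7, 175.1], [232.8, 161.7]]
[[194.3, 182.8], [231.1, 176.9], [233.0, 172.9], [241.3, 179.6], [270.8, 171.3], [278.3, 180.5], [303.2, 222.4], [219.3, 244.6], [281.7, 200.8], [202.7, 219.8], [289.2, 186.9], [274.7, 173.5], [228.2, 200.9], [216.3, 186.0]]
```

View pics/wrist14.png

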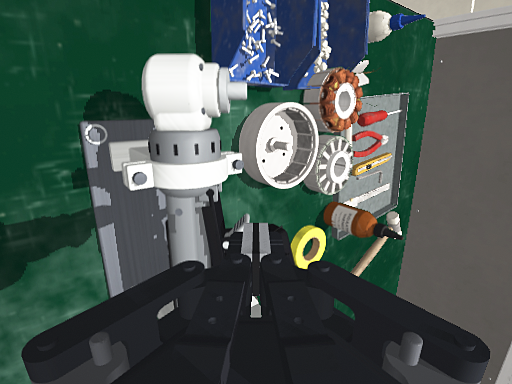

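View pics/ov_scene14.png

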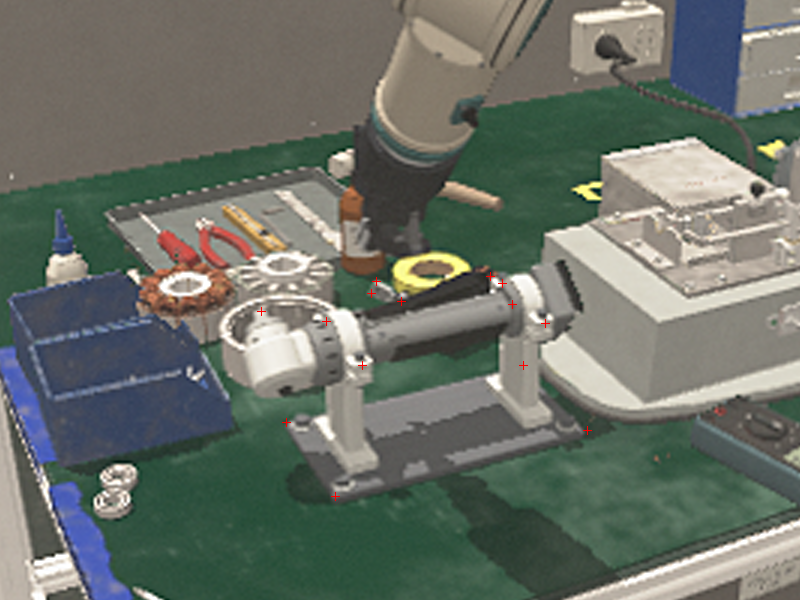

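Request:
{"name": "arm_command", "arguments": {"deltas": [[0, 0, 0, 2, 0, 0.2, 0], [0, 0, 0, 2, 0, 0, 0], [0, 0, 0, 2, -0.1, 0, 0], [0, 0, 0, 0, 0, 0, 0]]}}

```text
clock: 13.9
tcp_pos: [0.6126, 0.2079, 0.1632]
tcp_rot: [0.635, 0.307, -0.325, 0.63]
force: [0.0, -0.9, -0.2]
opening: 0.0001
```

```bash
python3 look.py 15 wrist; python3 ov.py wrist15 1.3
```

```text
13.9 [0.6126 0.2079 0.1632] [-0.47  0.6  -0.11  2.17  1.99  0.44 -2.49] [ 0.  -0.9 -0.2] 0.00010943293434448636
grinder [-17.9  20.1  56.4]
roterr [-0.0015  0.0074  0.0006]
[[244.6, 68.0], [247.4, 234.5], [246.3, 252.0], [219.2, 269.5], [232.0, 368.1], [179.6, 389.5], [89.9, 365.6], [28.8, 114.8], [202.8, 313.6], [188.2, 110.9], [134.8, 423.0], [234.6, 362.4], [84.2, 190.6], [227.9, 168.1]]
```

View pics/ov_wrist15.png

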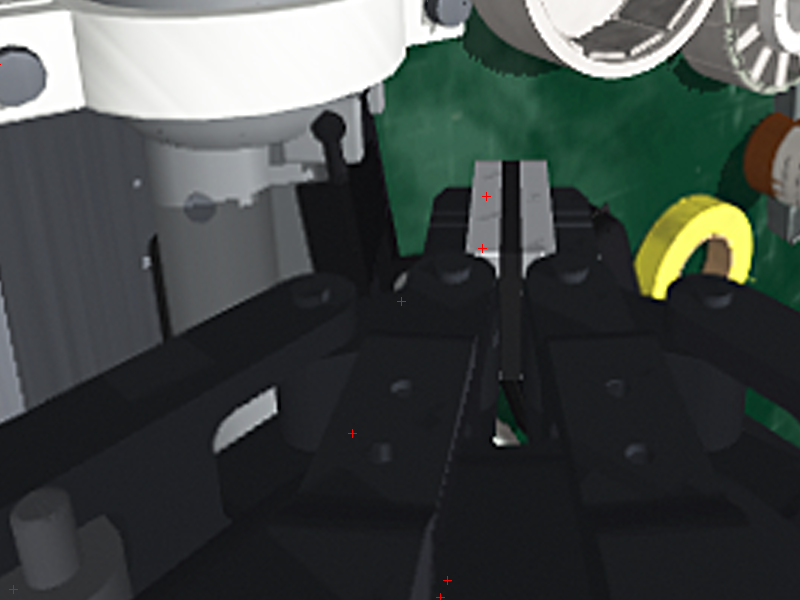

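y drifted to 20 mm, so I correct it before going in alongside the tab.

Request:
{"name": "arm_command", "arguments": {"deltas": [[0, 0, 0, 0, 0, -0.6, 0], [0, 0, 0, 0, 0, 0, 0]]}}

```text
clock: 14.2
tcp_pos: [0.6127, 0.2176, 0.1655]
tcp_rot: [0.636, 0.308, -0.322, 0.63]
force: [-0.4, -0.5, 0.6]
opening: 0.0001
```

```bash
python3 look.py 16
```

```text
14.2 [0.6127 0.2176 0.1655] [-0.49  0.6  -0.11  2.16  1.97  0.44 -2.47] [-0.4 -0.5  0.6] 9.392246587881336e-05
grinder [-19.8  29.8  57.6]
roterr [ 0.0002  0.0024 -0.0024]
```

Request:
{"name": "arm_command", "arguments": {"deltas": [[0, 0, 0, 0, -0.1, 0.4, 0], [0, 0, 0, 1, 0, 0, 0], [0, 0, 0, 1, 0, 0, 0], [0, 0, 0, 0.8, 0, 0, 0], [0, 0, 0, 0, 0, 0, 0], [0, 0, 0, 0, 0, 0, 0]]}}

```text
clock: 14.95
tcp_pos: [0.6288, 0.212, 0.1415]
tcp_rot: [0.636, 0.307, -0.323, 0.63]
force: [0.2, 0.4, 0.3]
opening: 0.0001
```

```bash
python3 look.py 17 wrist; python3 ov.py wrist17 1.3
```

```text
14.95 [0.6288 0.212  0.1415] [-0.45  0.66 -0.14  2.14  2.05  0.46 -2.53] [0.2 0.4 0.3] 7.933459035650573e-05
grinder [ 9.1 24.5 56.2]
roterr [-0.0003  0.0041 -0.0013]
[[243.0, 70.0], [246.4, 260.9], [245.0, 285.3], [214.0, 301.9], [229.2, 407.1], [170.0, 433.5], [74.9, 394.3], [-0.7, 122.9], [198.6, 333.3], [181.5, 116.5], [119.5, 471.5], [232.2, 396.4], [48.7, 218.9], [223.9, 185.2]]
```

View pics/ov_wrist17.png

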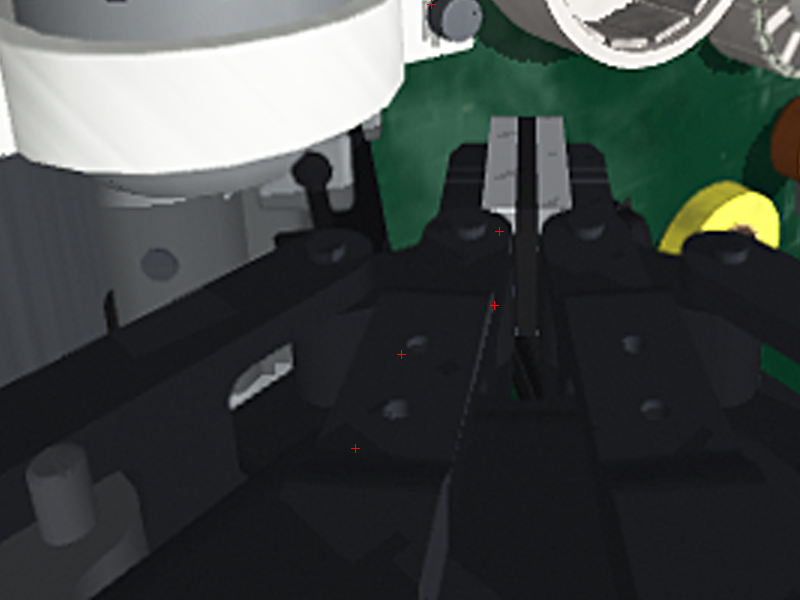

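Request:
{"name": "arm_command", "arguments": {"deltas": [[0, 0, 0, 0, -0.4, 0, 0], [0, 0, 0, 0, 0, 0.6, 0], [0, 0, 0, 0, 0, 0.6, 0], [0, 0, 0, 0, 0, 0.6, 0], [0, 0, 0, 0, 0, 0.6, 0], [0, 0, 0, 0, 0, 0.3, 0], [0, 0, 0, 0, 0, 0, 0]]}}

```text
clock: 15.88
tcp_pos: [0.6259, 0.1853, 0.1401]
tcp_rot: [0.636, 0.307, -0.322, 0.631]
force: [2.8, 3.5, 1.3]
opening: -0.0002
```

```bash
python3 look.py 18
```

```text
15.875 [0.6259 0.1853 0.1401] [-0.38  0.65 -0.17  2.18  2.15  0.48 -2.58] [2.8 3.5 1.3] -0.00022062768679042215
grinder [ 8.8 -2.3 53.4]
roterr [-0.0006  0.0036 -0.0034]
```

Force is 4 N, so the lever is still turning. I push on in small steps.

Request:
{"name": "arm_command", "arguments": {"deltas": [[0, 0, 0, 0, 0, 0.3, 0], [0, 0, 0, 0, 0, 0.3, 0], [0, 0, 0, 0, 0, 0, 0]]}}

```text
clock: 16.25
tcp_pos: [0.6251, 0.1798, 0.1396]
tcp_rot: [0.636, 0.308, -0.322, 0.63]
force: [2.8, 4.7, 2.4]
opening: -0.0005
```

```bash
python3 look.py 19 wrist scene; python3 ov.py scene19
```

```text
16.25 [0.6251 0.1798 0.1396] [-0.36  0.65 -0.17  2.18  2.17  0.48 -2.59] [2.8 4.7 2.4] -0.0004886421041383102
grinder [ 8.8 -7.8 52.6]
roterr [ 0.0002  0.0029 -0.002 ]
[[194.3, 182.8], [241.7, 172.8], [243.8, 168.7], [241.3, 179.6], [270.8, 171.3], [278.3, 180.5], [303.2, 222.4], [219.3, 244.6], [281.7, 200.8], [202.7, 219.8], [289.2, 186.9], [274.7, 173.5], [228.2, 200.9], [216.3, 186.0]]
```

View pics/ov_scene19.png

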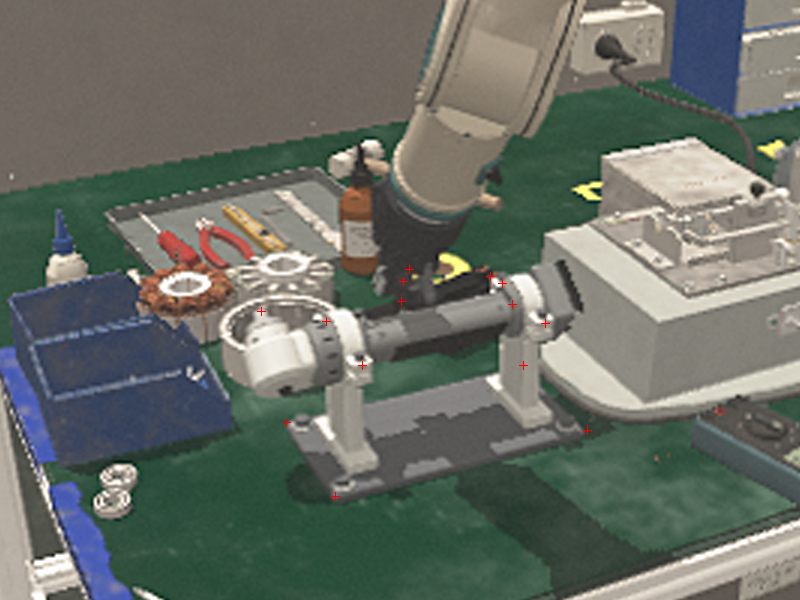

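Request:
{"name": "arm_command", "arguments": {"deltas": [[0, 0, 0, 0, 0, 0.2, 0], [0, 0, 0, 0, 0, 0.2, 0], [0, 0, 0, 0, 0, 0, 0]]}}

```text
clock: 16.73
tcp_pos: [0.6244, 0.1793, 0.1393]
tcp_rot: [0.636, 0.31, -0.32, 0.63]
force: [3.1, 10.2, 1.0]
opening: -0.0001
```

```bash
python3 look.py 20
```

```text
16.725 [0.6244 0.1793 0.1393] [-0.35  0.65 -0.18  2.19  2.18  0.48 -2.59] [ 3.1 10.2  1. ] -0.00011146408297171673
grinder [ 8.6 -8.3 51.8]
roterr [ 0.0027 -0.0026 -0.0003]
```

The force jumped to 10 N at y −8 mm (−7 mm predicted), so the lever is at its back stop. I back off and look.

Request:
{"name": "arm_command", "arguments": {"deltas": [[0, 0, 0, 0, 0, -0.8, 0], [0, 0, 0, 0, 0, -0.8, 0], [0, 0, 0, -3, 0, 0, 0], [0, 0, 0, -3, 0, 0, 0], [0, 0, 0, -3, 0, 0, 0], [0, 0, 0, -3, 0, 4, 0], [0, 0, 0, 0, 0, 4, 0], [0, 0, 0, 0, 0, 0, 0]]}}

```text
clock: 17.73
tcp_pos: [0.5498, 0.1079, 0.2349]
tcp_rot: [0.636, 0.305, -0.326, 0.63]
force: [0.3, 0.6, 0.2]
opening: 0.0002
```

```bash
python3 look.py 21 wrist top scene; python3 ov.py wrist21;python3 ov.py top21
```

```text
17.725 [0.5498 0.1079 0.2349] [-0.35  0.36 -0.07  2.35  2.06  0.33 -2.44] [0.3 0.6 0.2] 0.00015920772453146198
grinder [-111.7  -81.1   51. ]
roterr [-0.0052  0.0103  0.    ]
[[253.6, -49.9], [260.8, 126.1], [261.3, 128.0], [233.6, 112.7], [242.2, 206.8], [201.5, 215.9], [121.1, 236.8], [87.0, 7.9], [213.9, 212.8], [204.6, 26.5], [166.3, 238.3], [243.4, 216.2], [144.1, 23.7], [240.0, 38.6]]
[[182.2, 183.1], [232.0, 178.9], [231.6, 182.8], [227.6, 188.6], [259.6, 186.5], [260.7, 200.9], [277.4, 222.7], [197.5, 223.5], [276.8, 181.7], [197.9, 182.4], [266.4, 212.7], [266.1, 183.0], [204.8, 213.3], [205.0, 183.5]]
```

View pics/ov_wrist21.png

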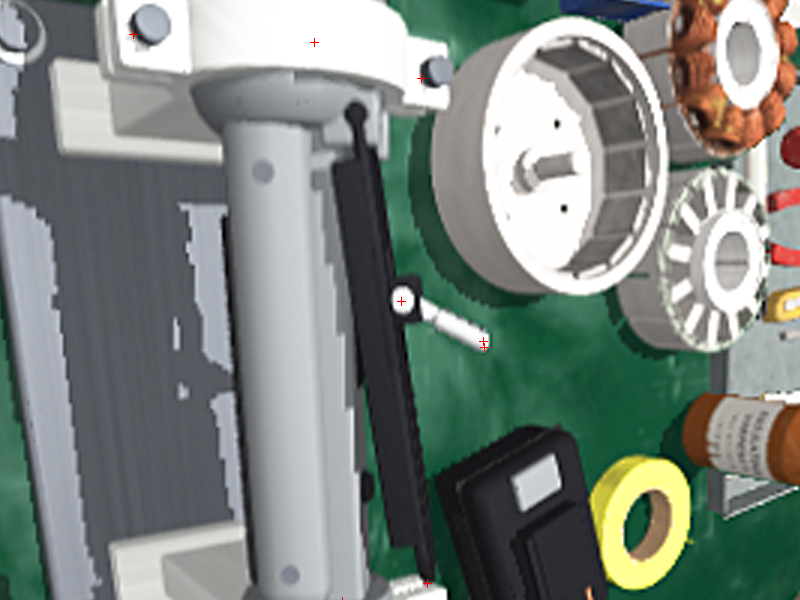

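View pics/ov_top21.png

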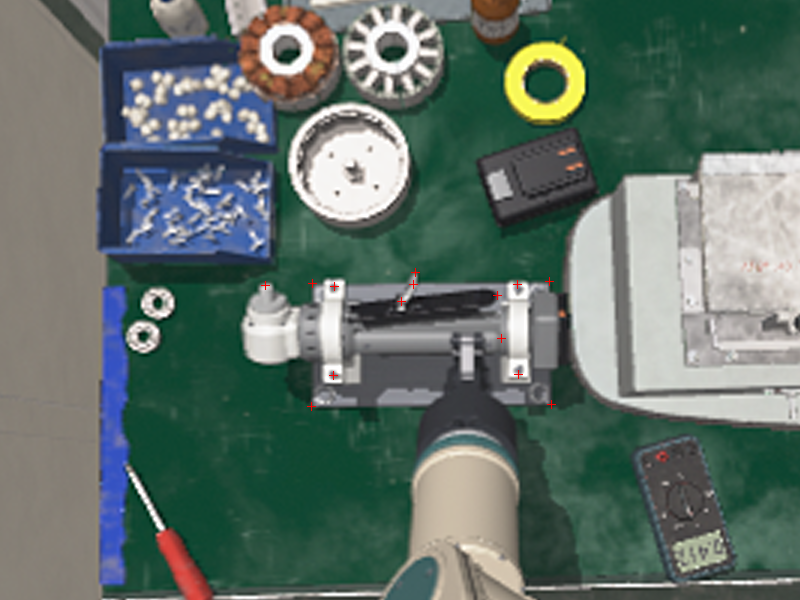

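The lever tab lies exactly on the predicted locked position (zoom (484,343) in the wrist view), the paddle is out, and the bystanders look untouched. I settle the arm clear of everything, then hand in.

Request:
{"name": "arm_command", "arguments": {"deltas": [[0, 0, 0, -2, 0, 0, 0], [0, 0, 0, 0, 0, 0, 0], [0, 0, 0, 0, 0, 0, 0], [0, 0, 0, 0, 0, 0, 0]]}}

```text
clock: 18.38
tcp_pos: [0.5391, 0.1137, 0.2507]
tcp_rot: [0.635, 0.308, -0.323, 0.63]
force: [0.4, -0.3, -0.1]
opening: 0.0004
```

```bash
python3 look.py 22 && python3 -c "
from bench import job
print(job.hand_in())"
```

```text
18.375 [0.5391 0.1137 0.2507] [-0.42  0.31 -0.02  2.35  1.96  0.3  -2.34] [ 0.4 -0.3 -0.1] 0.00040253218547949834
grinder [-130.9  -75.6   51.8]
roterr [ 0.0003  0.004  -0.0008]
the job is handed in; nothing more can be done
None
```

I completed the switch check and handed the job in at 18.4 s; the hand-in gives no verdict, so the result rests on my own checks.

- **Lever forward:** I pushed the tab with the shut fingers until the force rose to about 10 N. The picture then showed the tab at the predicted full-forward position, with the paddle still out.
- **Squeeze:** I gripped handle and paddle at 40–50 N for over 1.25 s. The fingers stopped at 39.8 mm, where 41 mm was expected. I put the difference down to pad give, because the paddle lay parallel to the handle.
- **Release:** After opening, the wrist view matched the one before the squeeze. The paddle was out and the lever still forward.
- **Lever back:** I pushed the tab back until the force rose to about 10 N at y −8 mm, where −7 mm was predicted. The last wrist picture shows the tab within about 1 px of its locked position and the paddle out.
- **Surroundings:** The battery pack, meter and bell looked unmoved in the last top view, though I did not measure them. The arm stood clear with a force reading under 1 N.

I had no direct reading of the paddle or lever joints, so those positions come from the pictures, the finger opening and the forces. On the pose check, the cradle's ear screws lay up to about 5 px from where I predicted them, while the lever pivot and tab matched within about 1 px. I worked from the tab.

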